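# Change the sample cartridges and bolt the chamber cover

## Robot

A 6-joint arm with a two-finger parallel gripper is mounted at the origin on the work surface. World frame = base frame: x ahead of the robot, y to its left, z up, the work surface at z = 0. Lengths are in m, angles in rad, forces in N, time in s.
With the tool pointing down it reaches from about 0.375 to 0.975 m from the base axis. Payload 3.8 kg.
Tool frame: the origin (TCP) lies between the finger pads; the fingertips stand 22 mm ahead of it and the grasp point (between the pads) lies 3 mm ahead of it; z points along the fingers, y is the line along which they close (so a half turn about z gives the same grasp; the last joint's range is limited). The gripper opens to 85 mm and grips with 20 to 120 N. Pads are 22 mm wide; open, the fingers measure 114 mm over their backs; the gripper's body (76 mm by 85 mm) begins 54 mm behind the grasp point. The pads swing forward as they close: fully open they stand 13 mm farther back than shut.
Start: joints at [-1.212, 0.264, 1.604, -0, 1.274, -0.037], TCP at [0.26, -0.623, 0.253] pointing down, gripper open.
Joint ranges: [-2.63, 2.63], [-0.94, 2.18], [0.31, 2.57], [-1.31, 4.45], [0, 2.66], [-2.55, 2.55]. Speed limits (rad/s): [2.57, 2.57, 3.14, 3.14, 3.14, 3.14].

## Interface

Orientations are given as a unit quaternion [w, x, y, z].
In Python, from workcell import arm gives the robot as it stands. The module is installed in compiled form; this text tells all that it offers.
- The arm moves only by the shell command python3 -m pendant 'ROWS' [FORCE]. ROWS is JSON, a list that holds one entry, the list of rows, each a list of 7 numbers: the shift along the tool's x, y, z in mm, then the turn, a rotation vector about the tool's x, y, z in rad, then the closure, from 0 (fully open) to 1 (shut). A call has 1 to 12 rows; each row is the pose to reach, as a shift and turn from the pose commanded when the call began, along the tool's axes at that moment; what a row does not reach only later rows make up. A row lasts 1/8 s, in which the tool goes at most 62.5 mm and 10.7 degrees, less where a joint would pass 70% of its speed; a pose out of reach is approached as far as the arm can. A call with a gripper value outside its range is refused whole. The fingers move at their own pace and stop on an object; FORCE is the grip in N (left out, the last holds). Time passes only in rows, so rows that repeat a pose let the fingers close. It gives the time, the measured TCP pose, the force, the opening and the grip force at its end, in the units of the state.
- arm.sense(): the state, without advancing time (a new reading comes with each control period).
- arm.grab_frame(name): name is "side" or "top" or "wrist"; returns a dict with "image" (400x640x3 uint8, red, green, blue), "fx", "fy", "cx", "cy" (pixels), "R" (3x3) and "t" (3): a world point X has camera coordinates R X + t; the wrist camera has in their place "mount" (4x4, takes a point from camera to tool coordinates, whose origin is the TCP and whose axes are the flange's). Camera axes: x right, y down, z forward; pixel columns grow to the right and rows downward; lengths in m; the calibration is good to about 2 mm. A picture is of the moment at which its call begins: read the wrist's pose just before it. There is no depth.
- arm.hand_in(): hands the job in; it is judged then, once.
The state is a dict: "time_s": time; "q": joint angles; "dq": joint speeds; "joint_efforts": joint torques, N m; "tool_pos": TCP position; "tool_rot": TCP orientation; "ft_force": force on the tool from outside, world axes, zero at the start; "torque": the same for the moment, N m; "gripper_width": opening from 0.0 (shut) to 1.0 (fully open); "gripper_force": force on a finger pad.
Only numpy, scipy, OpenCV 4.12 (cv2) and the standard library are available. Lean on these libraries where they do the work, as an engineer would, in place of code of your own. Each camera call takes 0.05 s, during which the arm holds its last target. There are 200 camera calls.

## Task

Change the cartridges in the white test instrument: slide its cover back, move every spent cartridge (orange fin) from the bay into the yellow tray, flat on its floor and not stacked, and stand every fresh cartridge (blue fin) from the bench upright on the floor of the bay. When all are in, slide the cover fully shut, and only then push the bolt across until it is fully home in the keeper on the cover. Leave the jar, the mug and the screwdriver where they are.

Things in the scene. Friction and masses are not known exactly. Their poses are not given: they have to be found in the camera images.
- instrument: white test instrument fixed to the bench; origin on the bench under the bay's centre; x from its front (robot side) to its rear, y to its left, z up. It reaches 68 mm in front of the origin, 190 mm behind, 122 mm left and 260 mm right. Rim of the bay, rear deck and right-hand deck (with the bolt) are level, 96 mm above the bench.
- bay (a point): centre of the floor of the instrument's open bay, 30 mm above the bench; axes as the instrument's. The floor is 110 (x) x 200 mm (y); the rim is 66 mm above it. Along the left and right walls runs a curb 14 mm wide and 22 mm high, above which the bay is 228 mm wide (y).
- cover (a joint): how far the blue metal cover plate (120 x 238 x 6 mm, on the rim) is slid back: 0 fully shut over the bay, 0.12 m fully back against its stop (bay all open). It slides along the bay's x, opening to +x, with about 2 N of friction, and stays where left. It starts ajar.
- handle (a point): middle of the red upright handle on the cover: a plate 10 mm thick (x), 60 mm wide (y), 34 mm high, 20 mm behind the cover's front edge; this point is 17 mm above the cover's top face, 90 mm above the bay floor. Axes as the bay. Pinch it across x, or push it. With the cover shut it is at x = -0.040, y = 0 in the bay's axes.
- bolt (a joint): how far the steel barrel bolt on the right-hand deck is pushed across: 0 drawn, 0.040 m fully home at its stop. It slides along the bay's +y (towards the cover) with about 3 N of friction and stays where left.
- bolt_knob (a point): on the bolt's black upright knob, a 16 mm cylinder whose top is 18 mm above this point; the rod's axis is 26 mm below it. Drawn, it is at x = -0.030, y = -0.205, z = 0.110 in the bay's axes. Axes as the bay. Push it to +y from behind. Two fixed staples, 10 mm thick, tops 18 mm below this point, guide the rod 62 mm ahead (+y) of the drawn knob and 28 mm behind it.
- bolt_tip (a point): end of the bolt rod (14 mm diameter), on its axis, which enters the keeper; moves with the bolt. It is past the keeper's far side when the bolt's joint reads 0.032 or more.
- keeper (a point): middle of the keeper, a steel staple on the cover's right front corner, 20 mm long (y), 30 mm wide, its top 15 mm above this point. It slides with the cover, and is in line with the bolt only when the cover is shut.
- tray_in (a point): centre of the inner floor of the yellow tray for spent cartridges, 5 mm above the bench; inside 120 (x) x 200 mm (y), walls 5 mm thick and 25 mm high over the bench. The tray is fixed to the bench.
- fresh1_mid (a point): centre (29 mm above its underside, in the middle) of a fresh cartridge, white with a blue fin and band. A block 80 long x 44 wide x 30 mm high with an upright fin in the middle of its top, 50 long x 12 thick x 28 mm high (58 mm high overall), 0.11 to 0.22 kg. Its x axis runs along its length and along the fin, z up. Pinch the fin across its thickness (its y). It starts on the bench to the robot's left; two or three are present.
- fresh2_mid (a point): centre (29 mm above its underside, in the middle) of a fresh cartridge, white with a blue fin and band. A block 80 long x 44 wide x 30 mm high with an upright fin in the middle of its top, 50 long x 12 thick x 28 mm high (58 mm high overall), 0.11 to 0.22 kg. Its x axis runs along its length and along the fin, z up. Pinch the fin across its thickness (its y). It starts on the bench to the robot's left; two or three are present.
- fresh3_mid (a point): centre (29 mm above its underside, in the middle) of a fresh cartridge, white with a blue fin and band. A block 80 long x 44 wide x 30 mm high with an upright fin in the middle of its top, 50 long x 12 thick x 28 mm high (58 mm high overall), 0.11 to 0.22 kg. Its x axis runs along its length and along the fin, z up. Pinch the fin across its thickness (its y). It starts on the bench to the robot's left; two or three are present.
- spent1_mid (a point): centre (29 mm above its underside, in the middle) of a spent cartridge, grey with an orange fin and band. A block 80 long x 44 wide x 30 mm high with an upright fin in the middle of its top, 50 long x 12 thick x 28 mm high (58 mm high overall), 0.11 to 0.22 kg. Its x axis runs along its length and along the fin, z up. Pinch the fin across its thickness (its y). It starts in the bay; two or three are present.
- spent2_mid (a point): centre (29 mm above its underside, in the middle) of a spent cartridge, grey with an orange fin and band. A block 80 long x 44 wide x 30 mm high with an upright fin in the middle of its top, 50 long x 12 thick x 28 mm high (58 mm high overall), 0.11 to 0.22 kg. Its x axis runs along its length and along the fin, z up. Pinch the fin across its thickness (its y). It starts in the bay; two or three are present.
- spent3_mid (a point): centre (29 mm above its underside, in the middle) of a spent cartridge, grey with an orange fin and band. A block 80 long x 44 wide x 30 mm high with an upright fin in the middle of its top, 50 long x 12 thick x 28 mm high (58 mm high overall), 0.11 to 0.22 kg. Its x axis runs along its length and along the fin, z up. Pinch the fin across its thickness (its y). It starts in the bay; two or three are present.
- reagent: amber jar, 60 mm diameter, 120 mm high, standing on the bench; origin at its underside. Leave alone.
- mug: white mug, 80 mm diameter, 85 mm high; origin at its underside. Leave alone.
- driver: screwdriver 180 mm long lying on the bench between robot and instrument; origin at its middle. Leave alone.
Not all that is in view belongs to the job. What is shaped like the part that bears fresh1_mid but pink is not meant.

How it is judged:
On the way, in this order (a step that is already met when the one before it is completed fails the run):
1. every spent cartridge lies on the tray's floor and every fresh one stands on the bay's floor (x of fresh1_mid in the frame of bay between -0.055 and 0.055 m and y of fresh1_mid in the frame of bay between -0.1 and 0.1 m and z of fresh1_mid in the frame of bay between 0.02 and 0.038 m and angle between each of fresh1_mid, fresh2_mid, fresh3_mid's own z axis and vertical below 0.15 rad and x of fresh2_mid in the frame of bay between -0.055 and 0.055 m and y of fresh2_mid in the frame of bay between -0.1 and 0.1 m and z of fresh2_mid in the frame of bay between 0.02 and 0.038 m and x of fresh3_mid in the frame of bay between -0.055 and 0.055 m and y of fresh3_mid in the frame of bay between -0.1 and 0.1 m and z of fresh3_mid in the frame of bay between 0.02 and 0.038 m and x of spent1_mid in the frame of tray_in between -0.06 and 0.06 m and y of spent1_mid in the frame of tray_in between -0.1 and 0.1 m and z of spent1_mid in the frame of tray_in between 0.01 and 0.045 m and x of spent2_mid in the frame of tray_in between -0.06 and 0.06 m and y of spent2_mid in the frame of tray_in between -0.1 and 0.1 m and z of spent2_mid in the frame of tray_in between 0.01 and 0.045 m and x of spent3_mid in the frame of tray_in between -0.06 and 0.06 m and y of spent3_mid in the frame of tray_in between -0.1 and 0.1 m and z of spent3_mid in the frame of tray_in between 0.01 and 0.045 m), for 0.2 s.
2. the cover is fully shut (value of joint cover below 0.005 m), for 0.2 s.
3. the bolt is fully home in the keeper (value of joint bolt above 0.036 m and value of joint cover below 0.005 m), for 0.2 s.
At the end, for the whole second after the job is handed in: Every fresh cartridge stands on the bay floor (centre 20 to 38 mm above it, leaning under 0.15 rad), every spent one lies inside the tray (centre under 45 mm above its inner floor), the cover is shut within 5 mm and the bolt pushed at least 36 of its 40 mm (all of step 1 and all of step 3); the robot touches nothing.
It fails at once if the bolt is pushed across before the cover is shut (value of joint bolt above 0.02 m and value of joint cover above 0.012 m).
It fails at once if the jar is disturbed (distance of reagent from where it was at the start of the episode above 0.03 m).
It fails at once if the mug is disturbed (distance of mug from where it was at the start of the episode above 0.03 m).
It fails at once if the screwdriver is disturbed (distance of driver from where it was at the start of the episode above 0.03 m).
Of fresh1, fresh2, fresh3 only 2 to 3 are there at a start; the rules pass over those that are not, and their reading is None.
Of spent1, spent2, spent3 only 2 to 3 are there at a start; the rules pass over those that are not, and their reading is None.
At some moment in a run one of fresh1, fresh2, fresh3, spent1, spent2, spent3 may be knocked a few centimetres aside while the robot is not near it.
It also fails if it takes over 208 s, if anything falls off the work surface, if the arm or the gripper's body presses on something with over 40 N, if the wrist force passes 120 N, or if a joint passes its speed limit or range.

## Working session

There is one attempt and no reset: what is moved stays moved. The work goes in short steps, Python scripts to look and compute and a shell command to move; the robot and the scene stay as the last step left them, time stands still between calls to the robot, and variables do not carry over. Pictures are saved under pics/ and viewed, at most 14 in all, crops included, and the job is handed in when it is done.

```bash
mkdir -p pics
cat > h.py <<'E'
import numpy as np, cv2
from workcell import arm
from scipy.spatial.transform import Rotation as Ro
def pose():
    s=arm.sense(); q=s["tool_rot"]; return np.array(s["tool_pos"]),Ro.from_quat([q[1],q[2],q[3],q[0]]).as_matrix(),s
def grab(n,fn=None):
    p,R,s=pose(); f=arm.grab_frame(n)
    if n=="wrist":
        M=np.array(f["mount"]); Rc=(R@M[:3,:3]); c=R@M[:3,3]+p
        f["R"]=Rc.T; f["t"]=-Rc.T@c
    f["R"]=np.array(f["R"]);f["t"]=np.array(f["t"])
    if fn: cv2.imwrite("pics/"+fn,f["image"][:,:,::-1]); np.savez("pics/"+fn+".npz",**{k:f[k] for k in("fx","fy","cx","cy","R","t","image")})
    return f
def px2w(f,u,v,z):
    d=f["R"].T@np.array([(u-f["cx"])/f["fx"],(v-f["cy"])/f["fy"],1.]); c=-f["R"].T@f["t"]
    return c+d*(z-c[2])/d[2]
def w2px(f,X):
    a=f["R"]@np.array(X)+f["t"]; return np.array([f["fx"]*a[0]/a[2]+f["cx"],f["fy"]*a[1]/a[2]+f["cy"]])
E
python3 - <<'E'
from h import *
for n in("top","side"): f=grab(n,n+"0.png"); print(n,-f["R"].T@f["t"],f["R"][2],f["fx"])
p,R,s=pose();print(p,R,s["time_s"])
E
```

```text
top [0.36861858 0.0702595  1.30572717] [ 0.07301876 -0.00982242 -0.9972822 ] 481.1612375750953
side [0.03978506 0.72321126 0.6642793 ] [ 0.43425379 -0.68478065 -0.58523423] 388.17588081098864
[ 0.26001848 -0.62223239  0.25205771] [[ 9.22696792e-01  3.85525790e-01 -7.04047834e-04]
 [ 3.85526420e-01 -9.22694755e-01  1.94120788e-03]
 [ 9.87644570e-05 -2.06257533e-03 -9.99997868e-01]] 0.1
```

View pics/top0.png

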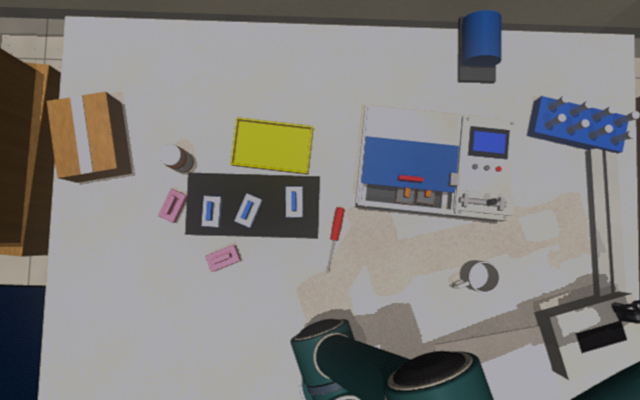

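View pics/side0.png

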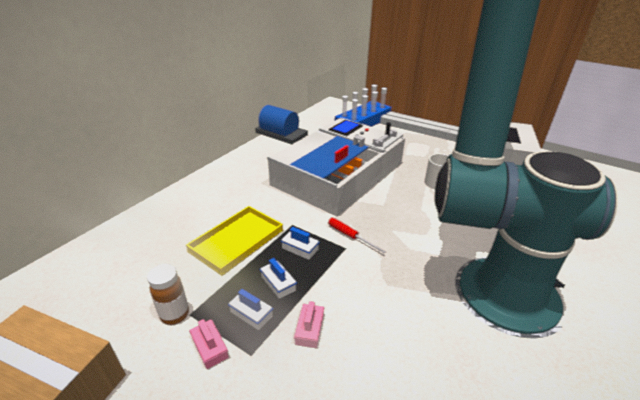

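The top view shows three fresh cartridges (blue fins at about (212,211), (248,210) and (294,201)), the tray at (272,146) and the cover handle at (410,179). Two orange fins show in the bay at about (407,192) and (428,194), and the bolt is at about (480,202).

Run:
```python
from h import *
f=dict(np.load("pics/top0.png.npz")); im=f["image"]; hsv=cv2.cvtColor(im,cv2.COLOR_RGB2HSV)
def blobs(name,lo,hi,z,amin,roi):
    x0,y0,x1,y1=roi; m=cv2.inRange(hsv,lo,hi); k=np.zeros_like(m);k[y0:y1,x0:x1]=m[y0:y1,x0:x1]
    for c in cv2.findContours(k,0,1)[0]:
        if cv2.contourArea(c)<amin: continue
        b=cv2.boxPoints(cv2.minAreaRect(c)); W=np.array([px2w(f,u,v,z)[:2] for u,v in b]); 
        e=W[1]-W[0],W[2]-W[1]; l=max(e,key=np.linalg.norm)
        print(name,b.mean(0).round(1),W.mean(0).round(4),"yaw",round(np.degrees(np.arctan2(l[1],l[0]))%180,1),[round(np.linalg.norm(a),3) for a in e])
blobs("fin",(100,120,60),(125,255,255),.058,15,(185,170,320,240))
blobs("tray",(22,100,60),(35,255,255),.025,200,(220,100,330,190))
blobs("cover",(100,100,60),(125,255,255),.102,500,(350,100,462,210))
blobs("handle",(0,150,80),(6,255,255),.136,10,(370,150,450,200))
blobs("spent",(7,150,60),(18,255,255),.088,4,(360,180,460,215))
big=lambda x0,y0,x1,y1,s:cv2.resize(im[y0:y1,x0:x1,::-1],None,fx=s,fy=s,interpolation=cv2.INTER_CUBIC)
cv2.imwrite("pics/inst.png",big(350,95,515,225,4.8))
print([px2w(f,*p,.096)[:2].round(3) for p in [(358,205),(505,220),(363,106),(516,117)]])
```

```text
fin [208.7 210.5] [0.438  0.3581] yaw 178.6 [np.float64(0.045), np.float64(0.012)]
fin [246.5 209.5] [0.4435 0.2605] yaw 159.1 [np.float64(0.046), np.float64(0.011)]
fin [293.5 200.5] [0.4704 0.1395] yaw 1.9 [np.float64(0.008), np.float64(0.044)]
tray [271.4 145.1] [0.6211 0.2056] yaw 85.1 [np.float64(0.131), np.float64(0.21)]
cover [409.9 164.3] [ 0.5675 -0.1541] yaw 85.7 [np.float64(0.12), np.float64(0.237)]
spent [428.  193.5] [ 0.4959 -0.204 ] yaw 0.7 [np.float64(0.01), np.float64(0.013)]
spent [407.  192.5] [ 0.4969 -0.1503] yaw 0.9 [np.float64(0.01), np.float64(0.018)]
[array([ 0.461, -0.026]), array([ 0.434, -0.398]), array([ 0.715, -0.032]), array([ 0.699, -0.426])]
```

View pics/inst.png

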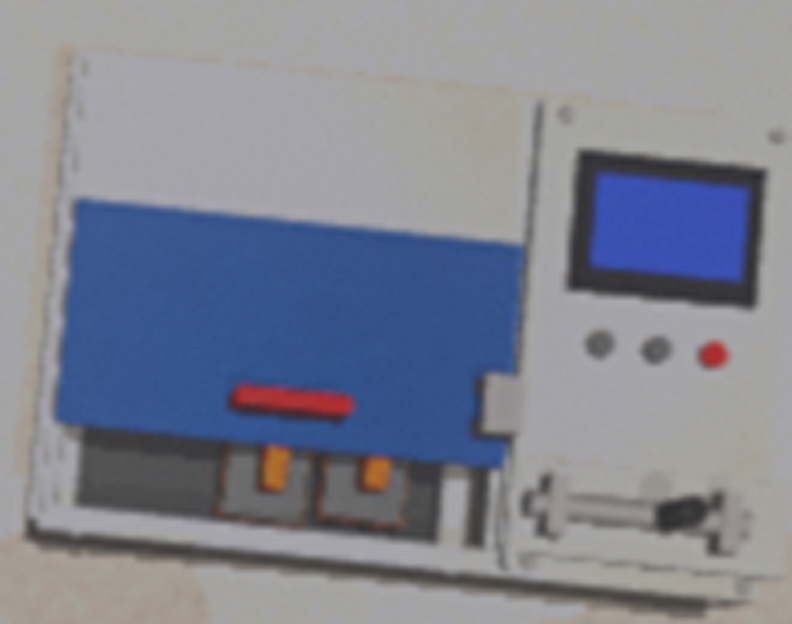

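The crop shows two spent cartridges, with orange fins at about (407,193) and (428,194) in the full picture. The cover is ajar, the keeper is at its right front corner, and the bolt is drawn. Next I'll fix the bay frame and work out the first move.

```bash
cat >> h.py <<'E'
def row(x,y,z,yaw):
    "row (mm, rad) to bring TCP to world x,y,z, tool x axis at world yaw(deg), straight down"
    p,R,s=pose(); d=R.T@(np.array([x,y,z])-p)*1000; c,s_=np.cos(np.radians(yaw)),np.sin(np.radians(yaw))
    T=np.array([[c,s_,0],[s_,-c,0],[0,0,-1.]]); rv=Ro.from_matrix(R.T@T).as_rotvec()
    return d.round(0).tolist()+rv.round(3).tolist()
E
python3 - <<'E'
from h import *
f=dict(np.load("pics/top0.png.npz"))
yaw=np.radians(-4.5); X=np.array([np.cos(yaw),np.sin(yaw)]); Y=np.array([-X[1],X[0]])
C=np.array([.5675,-.1541])
g=lambda u,v,z:(lambda w:(((w-C)@X).round(4),((w-C)@Y).round(4)))(px2w(f,350+u/4.8,95+v/4.8,z)[:2])
for n,a in dict(inL=(80,505,.096),inR=(435,540,.096),knobtop=(672,512,.158),deckR=(705,608,.0),deckTL=(75,50,.096),handle=(293,398,.137),coverFL=(57,422,.102),coverFR=(500,466,.102),coverBL=(78,200,.102),coverBR=(522,245,.102),deckfrontright=(780,578,.096)).items(): print(n,g(*a))
E
```

```text
inL (np.float64(-0.1021), np.float64(0.0993))
inR (np.float64(-0.1004), np.float64(-0.0886))
knobtop (np.float64(-0.0795), np.float64(-0.1905))
deckR (np.float64(-0.1132), np.float64(-0.2685))
deckTL (np.float64(0.1401), np.float64(0.1264))
handle (np.float64(-0.0397), np.float64(0.0002))
coverFL (np.float64(-0.0605), np.float64(0.1162))
coverFR (np.float64(-0.0584), np.float64(-0.1177))
coverBL (np.float64(0.0582), np.float64(0.1171))
coverBR (np.float64(0.0599), np.float64(-0.1191))
deckfrontright (np.float64(-0.1007), np.float64(-0.2717))
```

```bash
cat >> h.py <<'E'
BY=-4.5; BO=np.array([.5187,-.1503,.030])
_c,_s=np.cos(np.radians(BY)),np.sin(np.radians(BY)); BR=np.array([[_c,-_s,0],[_s,_c,0],[0,0,1]])
def b2w(x,y,z): return BR@np.array([x,y,z])+BO
def w2b(w): return BR.T@(np.array(w)-BO)
E
python3 -c "
from h import *
print(row(*b2w(-.04,0,.20),-4.5))"
```

```text
[385.0, -354.0, 23.0, -0.002, 0.0, 0.474]
```

```bash
python3 -m pendant '[[[385,-354,22,0,0,0.474,1],[385,-354,22,0,0,0.474,1],[385,-354,22,0,0,0.474,1],[385,-354,22,0,0,0.474,1],[385,-354,22,0,0,0.474,1],[385,-354,22,0,0,0.474,1],[385,-354,22,0,0,0.474,1],[385,-354,22,0,0,0.474,1],[385,-354,22,0,0,0.474,1],[385,-354,22,0,0,0.474,1],[385,-354,70,0,0,0.474,1],[385,-354,116,0,0,0.474,1]]]' 40; python3 -c "
from h import *
p,R,s=pose();print(w2b(p),s['ft_force']);print(row(*b2w(.064,0,.106),-4.5))"
```

```text
time_s: 1.6
tool_pos: [0.4791, -0.1489, 0.1368]
tool_rot: [0.001, 0.999, -0.039, 0.001]
ft_force: [0.9, 0.1, 0.6]
gripper_width: 0.002
gripper_force: 0.0
[-0.0395506  -0.00175316  0.10680735] [0.91519947 0.10329268 0.58944636]
[104.0, -2.0, 1.0, 0.001, -0.002, -0.0]
```

```bash
python3 -m pendant '[[[15,-2,0,0,0,0,1],[30,-2,0,0,0,0,1],[45,-2,0,0,0,0,1],[60,-2,0,0,0,0,1],[75,-2,0,0,0,0,1],[90,-2,0,0,0,0,1],[98,-2,0,0,0,0,1],[103,-2,0,0,0,0,1],[103,-2,0,0,0,0,1]]]'; python3 -m pendant '[[[-15,0,0,0,0,0,1],[-60,0,-40,0,0,0,0.4],[-80,0,-80,0,0,0,0.4],[-80,0,-130,0,0,0,0.4],[-80,0,-130,0,0,0,0.4]]]'
python3 - <<'E'
from h import *
grab("wrist","w1.png"); f=grab("top"); p,R,s=pose();print(w2b(p))
cv2.imwrite("pics/t1.png",cv2.resize(f["image"][95:225,200:515,::-1],None,fx=2.5,fy=2.5,interpolation=cv2.INTER_CUBIC))
E
```

```text
time_s: 2.72
tool_pos: [0.5823, -0.1538, 0.1371]
tool_rot: [-0.0, 0.999, -0.039, 0.0]
ft_force: [-0.4, 0.1, -0.0]
gripper_width: -0.001
gripper_force: 0.0
time_s: 3.35
tool_pos: [0.5036, -0.1484, 0.2728]
tool_rot: [0.002, 0.999, -0.039, 0.005]
ft_force: [0.4, -0.1, 0.2]
gripper_width: 0.602
gripper_force: 0.0
[-0.01737776  0.00138705  0.237881  ]
```

View pics/w1.png

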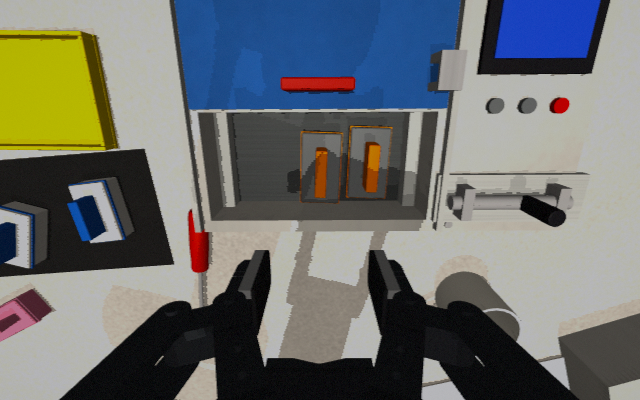

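The wrist view shows the bay open with exactly two spent cartridges, fins at about (321,172) and (372,167). I'll fit a fin box model to the colour masks.

```bash
cat >> h.py <<'E'
from scipy.optimize import minimize
COL=dict(orange=((5,130,50),(22,255,255)),blue=((100,120,40),(125,255,255)),red=((0,150,60),(4,255,255)))
def boxfit(f,col,cen,z0,z1,yaw0=0,L=.050,W=.012,r=30):
    "fit footprint L x W box between heights z0,z1 (world) to colour mask near pixel cen"
    hsv=cv2.cvtColor(f["image"],cv2.COLOR_RGB2HSV); m=cv2.morphologyEx(cv2.inRange(hsv,*COL[col]),cv2.MORPH_OPEN,np.ones((3,3)))
    n,lab,st,ce=cv2.connectedComponentsWithStats(m)
    i=1+np.argmin([np.hypot(*(c-cen))-np.sqrt(s[4]) for c,s in zip(ce[1:],st[1:])]); m=(lab==i).astype(np.uint8)
    x,y,_=px2w(f,*ce[i],(z0+z1)/2)
    def hull(v):
        c,s=np.cos(v[2]),np.sin(v[2])
        P=[w2px(f,(v[0]+c*a-s*b,v[1]+s*a+c*b,z)) for a in(-L/2,L/2) for b in(-W/2,W/2) for z in(z0,z1)]
        return cv2.convexHull((np.array(P)*16).astype(np.float32)).round().astype(np.int32)
    def cost(v):
        k=np.zeros_like(m); cv2.fillConvexPoly(k,hull(v),1,shift=4)
        return 1-(k&m).sum()/max((k|m).sum(),1)
    best=min((minimize(cost,[x,y,np.radians(yaw0+d)],method="Nelder-Mead",options=dict(initial_simplex=np.array([x,y,np.radians(yaw0+d)])+np.array([[0,0,0],[.008,0,0],[0,.008,0],[0,0,.15]]))) for d in(-20,0,20)),key=lambda r:r.fun)
    return best.x[0],best.x[1],np.degrees(best.x[2]),1-best.fun
E
python3 - <<'E'
from h import *
f=dict(np.load("pics/w1.png.npz"))
for a in [("orange",(321,172),.06,.088,-4.5),("orange",(372,167),.06,.088,-4.5),("red",(318,84),.102,.136,-4.5,.010,.060)]:
    r=boxfit(f,*a); print(a[1],np.round(r,3),w2b([r[0],r[1],0])[:2].round(4))
C=lambda u,v,z:print(w2b(px2w(f,u,v,z)).round(4))
C(190,231,.096);C(437,232,.096);C(433,229,.096);C(198,110,.102)
f=dict(np.load("pics/top0.png.npz"))
for c,y in[((209,210),-1),((246,209),-21),((293,200),2)]:
    print(np.round(boxfit(f,"blue",c,.03,.058,y),4))
E
```

```text
(321, 172) [ 0.512 -0.151 -4.724  0.915] [-0.0068 -0.0013]
(372, 167) [ 0.514 -0.205 -3.912  0.883] [-0.0004 -0.0553]
(318, 84) [ 0.598 -0.154 -4.411  0.774] [0.0796 0.0024]
[-0.0662  0.1389  0.066 ]
[-0.068  -0.1268  0.066 ]
[-0.0645 -0.1221  0.066 ]
[0.0585 0.1123 0.072 ]
[0.4385 0.3642 2.2229 0.4938]
[  0.442    0.2637 -31.764    0.5324]
[0.4688 0.1373 3.0088 0.563 ]
```

```bash
python3 -c "
from h import *
print(row(.512,-.151,.087,-4.6))"
```

```text
[10.0, 3.0, 181.0, 0.0, -0.002, 0.002]
```

```bash
python3 -m pendant '[[[10,3,60,0,0,0,0.5],[10,3,120,0,0,0,0.5],[10,3,155,0,0,0,0.5],[10,3,175,0,0,0,0.5],[10,3,181,0,0,0,0.5],[10,3,181,0,0,0,0.5],[10,3,181,0,0,0,1],[10,3,181,0,0,0,1],[10,3,181,0,0,0,1],[10,3,181,0,0,0,1],[10,3,160,0,0,0,1],[10,3,120,0,0,0,1]]]' 50;python3 -c "
from h import *
p,R,s=pose();print(p)
t=np.radians(-4.9);c=np.array([.6211,.2056]);y=np.array([-np.sin(t),np.cos(t)])
for k in(-.05,.05): print(row(*(c+k*y),.20,-4.9),(c+k*y))"
```

```text
time_s: 4.95
tool_pos: [0.5094, -0.1505, 0.1453]
tool_rot: [-0.001, 0.999, -0.039, -0.003]
ft_force: [0.9, -0.7, -1.3]
gripper_width: 0.129
gripper_force: 48.8
[ 0.50942383 -0.15050365  0.14526752]
[83.0, -314.0, -55.0, -0.002, 0.006, 0.007] [0.61682915 0.15578274]
[84.0, -414.0, -55.0, -0.002, 0.006, 0.007] [0.62537085 0.25541726]
```

```bash
python3 -m pendant '[[[0,0,-55,0,0,0,1],[10,-50,-65,0,0,0,1],[35,-110,-65,0,0,0,1],[60,-170,-65,0,0,0,1],[80,-230,-65,0,0,0,1],[84,-290,-65,0,0,0,1],[84,-350,-65,0,0,0,1],[84,-400,-65,0,0,0,1],[84,-414,-65,0,0,0,1],[84,-414,-20,0,0,0,1],[84,-414,20,0,0,0,1],[84,-414,20,0,0,0,1]]]'; python3 -c "
from h import *
p,R,s=pose();print(p,s['gripper_width']);print(row(.6254,.2554,.063,-4.9))"
```

```text
time_s: 6.45
tool_pos: [0.624, 0.2527, 0.122]
tool_rot: [0.002, 0.999, -0.039, -0.005]
ft_force: [-0.8, -0.5, -1.3]
gripper_width: 0.127
gripper_force: 49.0
[0.6240287  0.25267544 0.12199796] 0.1272276529981057
[2.0, -3.0, 59.0, 0.005, 0.01, 0.007]
```

Lower, release, and go back above spent 2.

```bash
python3 -m pendant '[[[0,0,30,0,0,0,1],[0,0,50,0,0,0,1],[0,0,56,0,0,0,1],[0,0,58,0,0,0,1],[0,0,58,0,0,0,1],[0,0,58,0,0,0,0.5],[0,0,58,0,0,0,0.5],[0,0,58,0,0,0,0.5],[0,0,20,0,0,0,0.5],[0,0,-40,0,0,0,0.5],[0,0,-90,0,0,0,0.5],[0,0,-90,0,0,0,0.5]]]'; python3 -c "
from h import *
p,R,s=pose();print(p,s['gripper_width']);print(row(.514,-.205,.19,-4.4),row(.514,-.205,.087,-4.4))"
```

```text
time_s: 7.95
tool_pos: [0.6314, 0.2562, 0.2247]
tool_rot: [-0.002, 0.999, -0.039, 0.006]
ft_force: [-0.0, 1.2, 0.7]
gripper_width: 0.502
gripper_force: 0.0
[0.63141805 0.25618634 0.22469544] 0.5018522503951466
[-81.0, 469.0, 31.0, -0.005, -0.011, -0.001] [-83.0, 470.0, 134.0, -0.005, -0.011, -0.001]
```

```bash
python3 -m pendant '[[[-10,60,0,0,0,0,0.5],[-25,120,0,0,0,0,0.5],[-35,180,0,0,0,0,0.5],[-50,240,0,0,0,0,0.5],[-60,300,0,0,0,0,0.5],[-70,360,0,0,0,0,0.5],[-78,420,0,0,0,0,0.5],[-78,470,0,0,0,0,0.5],[-78,470,40,0,0,0,0.5],[-78,470,40,0,0,0,0.5],[-78,470,40,0,0,0,0.5]]]'; python3 -c "
from h import *
grab('wrist','w2.png')
p,R,s=pose();print(p,s['gripper_width']);print(row(.514,-.205,.087,-4.4))
f=dict(np.load('pics/w2.png.npz'));c=w2px(f,[.514,-.205,.074]);print(c);r=boxfit(f,'orange',c,.06,.088,-4.5);print(np.round(r,4))"
```

```text
time_s: 9.32
tool_pos: [0.5132, -0.207, 0.1772]
tool_rot: [-0.0, 0.999, -0.039, -0.0]
ft_force: [0.2, -1.4, 1.7]
gripper_width: 0.498
gripper_force: 0.0
[ 0.51395575 -0.2072113   0.17806208] 0.49329282136033686
[-0.0, -2.0, 91.0, 0.0, -0.001, -0.0]
[316.53608221 207.43380115]
[ 0.5138 -0.2051 -5.2193  0.9424]
```

```bash
python3 -m pendant '[[[0,-2,50,0,0,0,0.5],[0,-2,80,0,0,0,0.5],[0,-2,90,0,0,0,0.5],[0,-2,90,0,0,0,0.5],[0,-2,90,0,0,0,1],[0,-2,90,0,0,0,1],[0,-2,90,0,0,0,1],[0,-2,90,0,0,0,1],[0,-2,60,0,0,0,1],[0,-2,10,0,0,0,1],[0,-2,-40,0,0,0,1],[0,-2,-40,0,0,0,1]]]'; python3 -c "
from h import *
p,R,s=pose();print(p,s['gripper_width']);print(row(.617,.156,.14,-4.9))"
```

```text
time_s: 10.88
tool_pos: [0.5166, -0.2071, 0.2229]
tool_rot: [0.002, 0.999, -0.039, 0.005]
ft_force: [0.5, -0.4, -1.8]
gripper_width: 0.128
gripper_force: 49.1
[ 0.51656001 -0.20710938  0.22290331] 0.12774686331909935
[71.0, -370.0, 82.0, 0.004, -0.01, 0.007]
```

```bash
python3 -m pendant '[[[10,-60,0,0,0,0,1],[25,-120,0,0,0,0,1],[40,-180,0,0,0,0,1],[55,-240,0,0,0,0,1],[72,-300,0,0,0,0,1],[72,-350,0,0,0,0,1],[72,-370,0,0,0,0,1],[72,-370,50,0,0,0,1],[72,-370,80,0,0,0,1],[72,-370,80,0,0,0,1],[72,-370,80,0,0,0,1]]]'; python3 -c "
from h import *
grab('wrist','w3.png')
p,R,s=pose();print(p,s['gripper_width']);print(row(.617,.156,.063,-4.9))"
```

```text
time_s: 12.25
tool_pos: [0.6147, 0.157, 0.138]
tool_rot: [0.0, 0.999, -0.039, 0.0]
ft_force: [-0.4, 0.0, -1.8]
gripper_width: 0.127
gripper_force: 49.3
[0.61542396 0.15728849 0.13895253] 0.12967282580318454
[1.0, 1.0, 76.0, -0.001, -0.002, 0.007]
```

View pics/w3.png

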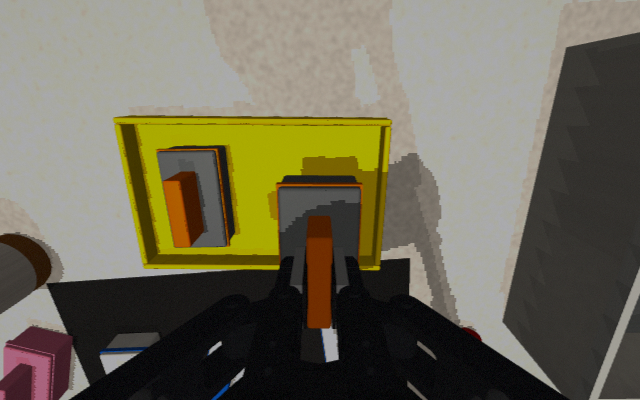

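The first spent cartridge lies flat in the tray at (194,197), and the held one is over its slot. I'll lower and release it, then hover over the nearest fresh cartridge.

```bash
python3 -m pendant '[[[1,1,40,0,0,0,1],[1,1,66,0,0,0,1],[1,1,74,0,0,0,1],[1,1,75,0,0,0,1],[1,1,75,0,0,0,1],[1,1,75,0,0,0,0.5],[1,1,75,0,0,0,0.5],[1,1,75,0,0,0,0.5],[1,1,30,0,0,0,0.5],[1,1,-30,0,0,0,0.5],[1,1,-70,0,0,0,0.5],[1,1,-70,0,0,0,0.5]]]'; python3 -c "
from h import *
p,R,s=pose();print(p,s['gripper_width']);print(row(.43,.139,.19,2))"
```

```text
time_s: 13.8
tool_pos: [0.6182, 0.1572, 0.2129]
tool_rot: [-0.001, 0.999, -0.039, 0.005]
ft_force: [-0.1, 0.4, -0.4]
gripper_width: 0.5
gripper_force: 0.0
[0.61824408 0.15721869 0.21289608] 0.4997628174188265
[-186.0, 33.0, 21.0, -0.002, -0.009, -0.113]
```

```bash
python3 -m pendant '[[[-60,11,0,0,0,-0.1,0.5],[-120,22,10,0,0,-0.1,0.5],[-180,33,20,0,0,-0.1,0.5],[-186,33,20,0,0,-0.1,0.5],[-186,33,20,0,0,-0.1,0.5],[-186,33,20,0,0,-0.1,0.5]]]'
python3 - <<'E'
from h import *
f=grab('wrist','w4.png')
for c0,y in[((.4694,.138),2),((.441,.262),-21),((.438,.36),-1)]:
    c=w2px(f,[*c0,.044]);print(c.round()); r=boxfit(f,'blue',c,.03,.058,y);print(np.round(r,4))
print(row(.469,.138,.057,2),pose()[0])
E
```

```text
time_s: 14.55
tool_pos: [0.4292, 0.1386, 0.1882]
tool_rot: [-0.0, 1.0, 0.011, 0.001]
ft_force: [0.3, 0.0, -0.0]
gripper_width: 0.498
gripper_force: 0.0
[321. 149.]
[0.47   0.142  1.3184 0.8718]
[183. 178.]
[  0.4433   0.2638 -23.359    0.8808]
[ 75. 179.]
[ 0.4383  0.3618 -3.5315  0.9236]
[39.0, 1.0, 131.0, -0.0, -0.002, -0.013] [0.42922236 0.13853266 0.18817276]
```

View pics/w4.png

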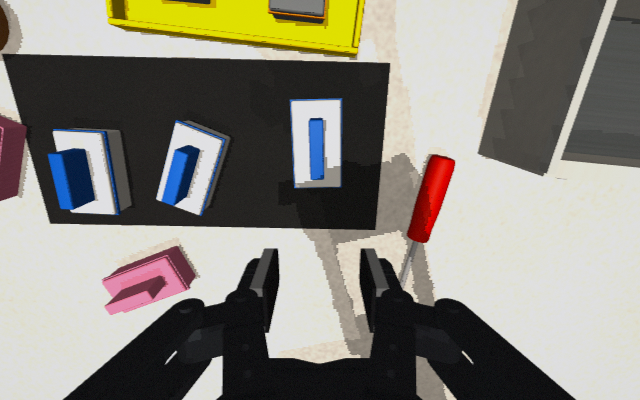

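Fits are good, with the nearest fin at (316,149). Picking up fresh 3.

```bash
python3 -m pendant '[[[40,-3,60,0,0,0.01,0.5],[40,-3,110,0,0,0.01,0.5],[40,-3,128,0,0,0.01,0.5],[40,-3,131,0,0,0.01,0.5],[40,-3,131,0,0,0.01,0.5],[40,-3,131,0,0,0.01,1],[40,-3,131,0,0,0.01,1],[40,-3,131,0,0,0.01,1],[40,-3,131,0,0,0.01,1],[40,-3,90,0,0,0.01,1],[40,-3,30,0,0,0.01,1],[40,-3,-30,0,0,0.01,1]]]';python3 -m pendant '[[[40,-3,0,0,0,0,1],[40,-3,0,0,0,0,1]]]'; python3 -c "
from h import *
p,R,s=pose();print(p,s['gripper_width']);print(row(*b2w(-.002,-.060,.187),-4.5))"
```

```text
time_s: 16.1
tool_pos: [0.466, 0.1419, 0.2182]
tool_rot: [0.0, 1.0, 0.006, -0.001]
ft_force: [2.0, 0.3, -1.0]
gripper_width: 0.126
gripper_force: 49.6
time_s: 16.35
tool_pos: [0.5092, 0.1458, 0.2186]
tool_rot: [-0.0, 1.0, 0.006, 0.002]
ft_force: [-1.8, -0.1, -2.0]
gripper_width: 0.131
gripper_force: 49.7
[0.50915493 0.14577304 0.21862158] 0.13073314943050904
[-1.0, 356.0, 1.0, -0.001, -0.003, 0.09]
```

```bash
python3 -m pendant '[[[0,60,0,0,0,0.09,1],[0,120,0,0,0,0.09,1],[0,180,0,0,0,0.09,1],[0,240,0,0,0,0.09,1],[0,300,0,0,0,0.09,1],[-1,350,0,0,0,0.09,1],[-1,356,0,0,0,0.09,1],[-1,356,30,0,0,0.09,1],[-1,356,50,0,0,0.09,1],[-1,356,50,0,0,0.09,1],[-1,356,50,0,0,0.09,1]]]'; python3 -c "
from h import *
p,R,s=pose();print(p,w2b(p),s['gripper_width']);print(row(*b2w(-.002,-.060,.058),-4.5))"
```

```text
time_s: 17.73
tool_pos: [0.5102, -0.2097, 0.1675]
tool_rot: [-0.0, 0.999, -0.039, -0.0]
ft_force: [1.2, -0.9, -0.2]
gripper_width: 0.126
gripper_force: 49.9
[ 0.51021344 -0.20967531  0.16753059] [-0.00380187 -0.05985812  0.13753059] 0.12581168036637919
[2.0, 0.0, 80.0, -0.0, 0.0, 0.001]
```

```bash
python3 -m pendant '[[[2,0,40,0,0,0,1],[2,0,70,0,0,0,1],[2,0,79,0,0,0,1],[2,0,80,0,0,0,1],[2,0,80,0,0,0,1],[2,0,80,0,0,0,0.6],[2,0,80,0,0,0,0.6],[2,0,80,0,0,0,0.6],[2,0,40,0,0,0,0.6],[2,0,-20,0,0,0,0.6],[2,0,-60,0,0,0,0.6],[2,0,-60,0,0,0,0.6]]]'; python3 -c "
from h import *
p,R,s=pose();print(p,s['gripper_width']);print(row(.40,.362,.19,-3.5))"
```

```text
time_s: 19.23
tool_pos: [0.5149, -0.2119, 0.2324]
tool_rot: [0.002, 0.999, -0.039, 0.004]
ft_force: [0.6, -0.4, -0.2]
gripper_width: 0.403
gripper_force: 0.0
[ 0.51493001 -0.21187348  0.23235047] 0.4026148613098956
[-160.0, -563.0, 39.0, 0.003, -0.009, -0.017]
```

```bash
python3 -m pendant '[[[-5,-60,0,0,0,0,0.5],[-20,-120,0,0,0,0,0.5],[-35,-180,0,0,0,0,0.5],[-50,-235,0,0,0,0,0.5],[-70,-290,10,0,0,0,0.5],[-90,-345,20,0,0,0,0.5],[-110,-400,30,0,0,-0.02,0.5],[-130,-455,40,0,0,-0.02,0.5],[-150,-510,40,0,0,-0.02,0.5],[-160,-560,40,0,0,-0.02,0.5],[-160,-563,40,0,0,-0.02,0.5],[-160,-563,40,0,0,-0.02,0.5]]]'
python3 - <<'E'
from h import *
p,R,s=pose()
f=grab('wrist','w5.png');print(p,s['gripper_width'],s['q'])
for c0,y in[((.4383,.3618),-3),((.443,.264),-23)]:
    c=w2px(f,[*c0,.044]); r=boxfit(f,'blue',c,.03,.058,y);print(c.round(),np.round(r,4),row(r[0],r[1],.057,r[2]))
E
```

```text
time_s: 20.72
tool_pos: [0.396, 0.3624, 0.1858]
tool_rot: [0.001, 1.0, -0.029, -0.001]
ft_force: [0.1, -0.6, 0.1]
gripper_width: 0.498
gripper_force: 0.0
[0.39595622 0.36244177 0.18584752] 0.49825909166647603 [ 6.95126523e-01  5.82821979e-02  1.97008161e+00 -5.38937381e-04
  1.11611125e+00  2.32333419e+00]
[317. 147.] [ 0.438   0.3615 -3.6637  0.8727] [42.0, -2.0, 129.0, 0.002, 0.002, 0.006]
[431. 134.] [  0.4959   0.2824 -24.1089   0.8781] [104.0, 73.0, 129.0, 0.002, 0.001, 0.362]
```

Fresh 1 is confirmed. Fresh 2 has been knocked to about (0.496, 0.282). Picking up fresh 1.

```bash
python3 -m pendant '[[[42,-1,60,0,0,0.006,0.5],[42,-1,110,0,0,0.006,0.5],[42,-1,126,0,0,0.006,0.5],[42,-1,129,0,0,0.006,0.5],[42,-1,129,0,0,0.006,0.5],[42,-1,129,0,0,0.006,1],[42,-1,129,0,0,0.006,1],[42,-1,129,0,0,0.006,1],[42,-1,129,0,0,0.006,1],[42,-1,90,0,0,0.006,1],[42,-1,30,0,0,0.006,1],[42,-1,-30,0,0,0.006,1]]]';python3 -m pendant '[[[40,60,-10,0,0,0,1],[65,120,-10,0,0,0,1],[65,120,-10,0,0,0,1]]]'; python3 -c "
from h import *
p,R,s=pose();print(p,s['gripper_width']);print(row(*b2w(-.002,.0,.187),-4.5))"
```

```text
time_s: 22.28
tool_pos: [0.4379, 0.3613, 0.2182]
tool_rot: [0.0, 0.999, -0.032, -0.001]
ft_force: [0.6, -0.2, -2.3]
gripper_width: 0.126
gripper_force: 51.6
time_s: 22.65
tool_pos: [0.4965, 0.2349, 0.2275]
tool_rot: [0.0, 0.999, -0.034, 0.0]
ft_force: [-0.3, 0.5, -2.3]
gripper_width: 0.125
gripper_force: 51.6
[0.49654979 0.2348804  0.22749817] 0.1254582992599111
[46.0, 383.0, 11.0, 0.001, -0.0, 0.011]
```

```bash
python3 -m pendant '[[[5,60,0,0,0,0.01,1],[10,120,0,0,0,0.01,1],[20,180,0,0,0,0.01,1],[30,240,0,0,0,0.01,1],[40,300,0,0,0,0.01,1],[46,350,0,0,0,0.01,1],[46,383,0,0,0,0.01,1],[46,383,40,0,0,0.01,1],[46,383,60,0,0,0.01,1],[46,383,60,0,0,0.01,1],[46,383,60,0,0,0.01,1]]]'; python3 -c "
from h import *
p,R,s=pose();print(p,w2b(p),s['gripper_width']);print(row(*b2w(-.002,.0,.058),-4.5))"
```

```text
time_s: 24.02
tool_pos: [0.5178, -0.147, 0.168]
tool_rot: [0.0, 0.999, -0.037, 0.0]
ft_force: [0.1, -0.0, -1.5]
gripper_width: 0.123
gripper_force: 51.6
[ 0.51779421 -0.14700433  0.16795984] [-0.00116157  0.00321444  0.13795984] 0.12335199455848558
[-1.0, 3.0, 80.0, -0.0, -0.001, 0.005]
```

```bash
python3 -m pendant '[[[-1,3,40,0,0,0.005,1],[-1,3,70,0,0,0.005,1],[-1,3,79,0,0,0.005,1],[-1,3,80,0,0,0.005,1],[-1,3,80,0,0,0.005,1],[-1,3,80,0,0,0,0.6],[-1,3,80,0,0,0,0.6],[-1,3,80,0,0,0,0.6],[-1,3,40,0,0,0,0.6],[-1,3,-20,0,0,0,0.6],[-1,3,-60,0,0,0,0.6],[-1,3,-60,0,0,0,0.6]]]'; python3 -c "
from h import *
p,R,s=pose();print(p,s['gripper_width']);print(row(.455,.285,.19,-4.5))"
```

```text
time_s: 25.52
tool_pos: [0.5188, -0.1512, 0.2321]
tool_rot: [0.001, 0.999, -0.037, 0.004]
ft_force: [-0.6, -0.5, -0.4]
gripper_width: 0.4
gripper_force: 0.0
[ 0.51879695 -0.15123909  0.23205561] 0.4000045569257124
[-96.0, -430.0, 40.0, 0.002, -0.009, 0.004]
```

```bash
python3 -m pendant '[[[-10,-50,0,0,0,-0.18,0.5],[-20,-100,0,0,0,-0.36,0.5],[-30,-150,0,0,0,-0.54,0.5],[-40,-200,0,0,0,-0.72,0.5],[-50,-250,10,0,0,-0.9,0.5],[-60,-300,20,0,0,-1.08,0.5],[-70,-350,30,0,0,-1.26,0.5],[-80,-400,40,0,0,-1.44,0.5],[-96,-430,40,0,0,-1.62,0.5],[-96,-430,40,0,0,-1.8,0.5],[-96,-430,40,0,0,-1.98,0.5],[-96,-430,40,0,0,-2.16,0.5]]]';  python3 -m pendant '[[[0,0,0,0,0,-0.18,0.5],[0,0,0,0,0,-0.36,0.5],[0,0,0,0,0,-0.54,0.5],[0,0,0,0,0,-0.65,0.5],[0,0,0,0,0,-0.65,0.5],[0,0,0,0,0,-0.65,0.5]]]'
python3 - <<'E'
from h import *
p,R,s=pose()
f=grab('wrist','w6.png');print(p,s['gripper_width'],s['q'])
c=w2px(f,[.496,.282,.044]); r=boxfit(f,'blue',c,.03,.058,-24);print(c.round(),np.round(r,4),row(r[0],r[1],.057,r[2]+180))
E
```

```text
time_s: 27.02
tool_pos: [0.451, 0.2853, 0.1852]
tool_rot: [-0.001, 0.501, 0.865, -0.001]
ft_force: [0.1, 0.4, -0.2]
gripper_width: 0.502
gripper_force: 0.0
time_s: 27.78
tool_pos: [0.4516, 0.2854, 0.1863]
tool_rot: [-0.001, 0.202, 0.979, -0.001]
ft_force: [-0.6, 0.1, -0.9]
gripper_width: 0.499
gripper_force: 0.0
[0.45163609 0.28535647 0.18629591] 0.4985727013269232 [ 5.16848991e-01  5.21794667e-02  1.97563870e+00  3.58119480e-05
  1.11539152e+00 -6.46303998e-01]
[334. 236.] [  0.4958   0.2823 -19.5427   0.8537] [-42.0, 15.0, 130.0, -0.001, -0.001, -0.066]
```

View pics/w6.png

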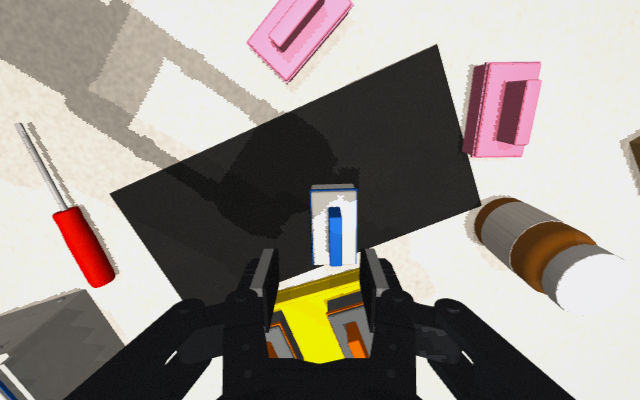

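Fresh 2 is upright with its fin at (336,237), clear of the tray wall. Picking it up.

```bash
python3 -m pendant '[[[-42,15,50,0,0,-0.02,0.5],[-42,15,100,0,0,-0.02,0.5],[-42,15,126,0,0,-0.02,0.5],[-42,15,130,0,0,-0.02,0.5],[-42,15,130,0,0,-0.02,0.5],[-42,15,130,0,0,-0.02,1],[-42,15,130,0,0,-0.02,1],[-42,15,130,0,0,-0.02,1],[-42,15,130,0,0,-0.02,1],[-42,15,90,0,0,-0.02,1],[-42,15,30,0,0,-0.02,1],[-42,15,-35,0,0,-0.02,1]]]';python3 -m pendant '[[[-30,15,0,0,0,0,1],[-30,15,0,0,0,0,1]]]'; python3 -c "
from h import *
p,R,s=pose();print(p,s['gripper_width']);print(row(*b2w(-.002,.060,.187),175.5))"
```

```text
time_s: 29.32
tool_pos: [0.4957, 0.2824, 0.2205]
tool_rot: [-0.001, 0.192, 0.981, -0.001]
ft_force: [0.9, 0.1, -1.1]
gripper_width: 0.128
gripper_force: 51.3
time_s: 29.58
tool_pos: [0.5319, 0.2857, 0.2212]
tool_rot: [0.001, 0.192, 0.981, 0.001]
ft_force: [-0.4, -0.4, -1.9]
gripper_width: 0.125
gripper_force: 51.3
[0.53194366 0.28571018 0.22118888] 0.12548691652223962
[-132.0, -352.0, 4.0, 0.002, 0.003, -0.308]
```

```bash
python3 -m pendant '[[[-20,-50,0,0,0,-0.1,1],[-40,-105,0,0,0,-0.2,1],[-60,-160,0,0,0,-0.308,1],[-80,-215,0,0,0,-0.308,1],[-100,-270,0,0,0,-0.308,1],[-120,-325,0,0,0,-0.308,1],[-132,-352,0,0,0,-0.308,1],[-132,-352,30,0,0,-0.308,1],[-132,-352,50,0,0,-0.308,1],[-132,-352,50,0,0,-0.308,1],[-132,-352,50,0,0,-0.308,1]]]'; python3 -c "
from h import *
p,R,s=pose();print(p,w2b(p),s['gripper_width']);print(row(*b2w(-.002,.060,.058),175.5))"
```

```text
time_s: 30.95
tool_pos: [0.5196, -0.09, 0.1698]
tool_rot: [-0.0, 0.039, 0.999, 0.0]
ft_force: [1.1, -0.5, -0.8]
gripper_width: 0.124
gripper_force: 51.4
[ 0.51962654 -0.09004351  0.16982396] [-0.00380399  0.06014344  0.13982396] 0.12419835864587012
[-2.0, -0.0, 82.0, 0.0, -0.001, 0.001]
```

```bash
python3 -m pendant '[[[-2,0,40,0,0,0,1],[-2,0,70,0,0,0,1],[-2,0,80,0,0,0,1],[-2,0,81,0,0,0,1],[-2,0,81,0,0,0,1],[-2,0,81,0,0,0,0.6],[-2,0,81,0,0,0,0.6],[-2,0,81,0,0,0,0.6],[-2,0,40,0,0,0,0.6],[-2,0,-20,0,0,0,0.6],[-2,0,-80,0,0,0,0.6],[-2,0,-110,0,0,0,0.6]]]'; python3 -m pendant '[[[50,-30,0,0,0,0,0.6],[50,-30,0,0,0,0,0.6],[50,-30,0,0,0,0,0.6]]]'
python3 - <<'E'
from h import *
f=grab('wrist','w7.png');g=grab('top','t7.png');p,R,s=pose();print(w2b(p))
for y in(-.06,0,.06):
    c=w2px(f,b2w(0,y,.044)); r=boxfit(f,'blue',c,.06,.088,-4.5);print(c.round(),w2b([r[0],r[1],0])[:2].round(4),np.round(r[2:],3))
cv2.imwrite("pics/t7c.png",np.vstack([f["image"][:,:,::-1][::2,::2].repeat(2,1)[:, :640],cv2.resize(g["image"][95:235,150:515,::-1],(640,246))]))
E
```

```text
time_s: 32.45
tool_pos: [0.5235, -0.0908, 0.2844]
tool_rot: [0.003, 0.039, 0.999, -0.001]
ft_force: [0.0, -0.1, 0.6]
gripper_width: 0.4
gripper_force: 0.0
time_s: 32.83
tool_pos: [0.4698, -0.1166, 0.2799]
tool_rot: [0.0, 0.039, 0.999, 0.0]
ft_force: [-0.1, -0.3, -0.2]
gripper_width: 0.401
gripper_force: 0.0
[-0.05087218  0.0301035   0.24969148]
[242. 220.] [ 0.0004 -0.0603] [-8.815  0.853]
[293. 220.] [-0.0026 -0.0001] [-7.077  0.845]
[345. 219.] [-0.0011  0.0601] [-2.23   0.817]
```

View pics/t7c.png

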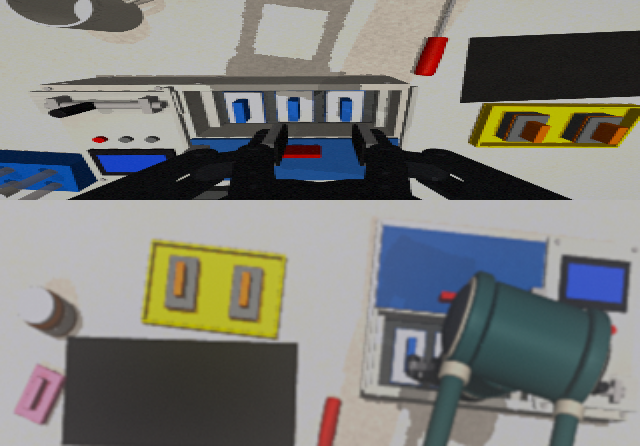

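All three fresh cartridges stand in the bay and both spent ones lie flat in the tray. Next is shutting the cover by pushing the handle from behind.

```bash
python3 -c "
from h import *
print(row(*b2w(.112,0,.2),175.5),row(*b2w(.112,0,.106),175.5))"
```

```text
[-163.0, -30.0, 50.0, 0.0, 0.0, 0.001] [-163.0, -30.0, 144.0, 0.0, 0.0, 0.001]
```

```bash
python3 -m pendant '[[[-60,-12,0,0,0,0,1],[-120,-24,0,0,0,0,1],[-163,-30,0,0,0,0,1],[-163,-30,0,0,0,0,1],[-163,-30,50,0,0,0,1],[-163,-30,100,0,0,0,1],[-163,-30,135,0,0,0,1],[-163,-30,143,0,0,0,1],[-163,-30,143,0,0,0,1],[-163,-30,143,0,0,0,1]]]'; python3 -c "
from h import *
p,R,s=pose();print(w2b(p),s['ft_force']);print(row(*b2w(-.026,0,.106),175.5))"
```

```text
time_s: 34.17
tool_pos: [0.6315, -0.1594, 0.1393]
tool_rot: [0.002, 0.039, 0.999, -0.0]
ft_force: [0.6, -0.4, 1.1]
gripper_width: -0.0
gripper_force: 0.0
[ 0.11315665 -0.00024833  0.10932029] [ 0.6384603  -0.35108942  1.14177493]
[139.0, 0.0, 3.0, -0.001, 0.004, 0.001]
```

```bash
python3 -m pendant '[[[15,0,2,0,0,0,1],[30,0,2,0,0,0,1],[45,0,2,0,0,0,1],[60,0,2,0,0,0,1],[75,0,2,0,0,0,1],[90,0,2,0,0,0,1],[105,0,2,0,0,0,1],[118,0,2,0,0,0,1],[128,0,2,0,0,0,1],[135,0,2,0,0,0,1],[138,0,2,0,0,0,1],[138,0,2,0,0,0,1]]]'; python3 -c "
from h import *
p,R,s=pose();print(w2b(p),s['ft_force'],s['q'][5])"
```

```text
time_s: 35.67
tool_pos: [0.4966, -0.1487, 0.135]
tool_rot: [0.005, 0.039, 0.999, -0.0]
ft_force: [16.3, -1.3, -10.7]
gripper_width: 0.0
gripper_force: 8.0
[-0.02217197 -0.00013988  0.10504921] [ 16.33459212  -1.32327064 -10.72986948] -1.8342574588577454
```

```bash
python3 -m pendant '[[[-10,0,0,0,0,0,1],[-20,0,-40,0,0,0,1],[-20,0,-100,0,0,0,1],[20,-60,-130,0,0,0,1],[40,-120,-130,0,0,0,1],[40,-170,-130,0,0,0,1],[40,-170,-130,0,0,0,1],[40,-170,-130,0,0,0,1]]]'
python3 - <<'E'
from h import *
f=grab('wrist','w8.png');p,R,s=pose();print(w2b(p),s['q'])
r=boxfit(f,'red',w2px(f,b2w(-.04,0,.09)),.102,.136,-4.5,.010,.060);print(w2b([r[0],r[1],0]),r[2:])
print(row(*b2w(-.03,-.245,.20),175.5),row(*b2w(-.03,-.245,.119),175.5))
E
```

```text
time_s: 36.67
tool_pos: [0.4385, -0.3142, 0.2638]
tool_rot: [-0.001, 0.04, 0.999, 0.001]
ft_force: [-0.5, 1.1, -0.5]
gripper_width: -0.003
gripper_force: 0.0
[-0.06683651 -0.16902516  0.23385057] [-6.66989002e-01  1.84715455e-03  1.87930642e+00  6.32364059e-04
  1.26328238e+00 -2.16030798e+00]
[-0.03676049  0.00344036 -0.03      ] (np.float64(-9.301718741117321), np.float64(0.423728813559322))
[-37.0, -76.0, 34.0, 0.002, -0.002, 0.001] [-37.0, -76.0, 115.0, 0.002, -0.002, 0.001]
```

View pics/w8.png

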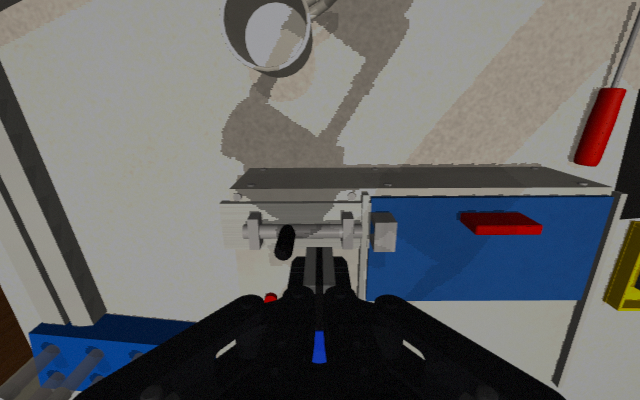

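The cover is shut: the keeper at (384,234) lines up with the rod at v≈233. Now going behind the knob.

```bash
python3 -m pendant '[[[-20,-50,0,0,0,0,1],[-37,-76,20,0,0,0,1],[-37,-76,60,0,0,0,1],[-37,-76,95,0,0,0,1],[-37,-76,112,0,0,0,1],[-37,-76,115,0,0,0,1],[-37,-76,115,0,0,0,1],[-37,-76,115,0,0,0,1]]]'
python3 - <<'E'
from h import *
p,R,s=pose();print(w2b(p),s['ft_force'])
print(row(*b2w(-.03,-.1875,.119),175.5))
E
```

```text
time_s: 37.72
tool_pos: [0.4712, -0.3941, 0.1517]
tool_rot: [0.001, 0.039, 0.999, -0.001]
ft_force: [0.6, -0.3, 0.3]
gripper_width: 0.002
gripper_force: 0.0
[-0.02821877 -0.24676476  0.12174443] [ 0.60899729 -0.29005724  0.26508418]
[2.0, 59.0, 3.0, -0.002, 0.003, 0.001]
```

```bash
python3 -m pendant '[[[2,10,2,0,0,0,1],[2,20,2,0,0,0,1],[2,28,2,0,0,0,1],[2,35,2,0,0,0,1],[2,42,2,0,0,0,1],[2,48,2,0,0,0,1],[2,53,2,0,0,0,1],[2,57,2,0,0,0,1],[2,60,2,0,0,0,1],[2,60,2,0,0,0,1]]]'
python3 - <<'E'
from h import *
p,R,s=pose();print(w2b(p),s['ft_force'])
E
```

```text
time_s: 38.98
tool_pos: [0.4731, -0.333, 0.1478]
tool_rot: [0.0, 0.039, 0.999, 0.0]
ft_force: [-0.9, -1.7, 0.1]
gripper_width: -0.001
gripper_force: 0.8
[-0.03117099 -0.18573371  0.11775896] [-0.86909777 -1.67717738  0.0520472 ]
```

```bash
python3 -m pendant '[[[0,2,0,0,0,0,1],[0,4,0,0,0,0,1],[0,6,0,0,0,0,1],[0,6,0,0,0,0,1]]]'; python3 -c "
from h import *
p,R,s=pose();print(w2b(p),s['ft_force'])"
```

```text
time_s: 39.48
tool_pos: [0.4732, -0.3325, 0.1481]
tool_rot: [0.001, 0.039, 0.999, -0.005]
ft_force: [-3.5, -18.0, -4.1]
gripper_width: 0.003
gripper_force: 9.2
[-0.0311051  -0.18521128  0.11809849] [ -3.51920663 -17.99406506  -4.14170025]
```

At the stop (18 N). I'll back off, rise and check.

```bash
python3 -m pendant '[[[0,-12,0,0,0,0,1],[0,-15,-50,0,0,0,1],[0,-15,-110,0,0,0,1],[0,-15,-150,0,0,0,1],[-30,-40,-150,0,0,0,1],[-30,-40,-150,0,0,0,1],[-30,-40,-150,0,0,0,1]]]'
python3 - <<'E'
from h import *
f=grab('wrist','w9.png');g=grab("side")
cv2.imwrite("pics/fin.png",np.vstack([f["image"][150:350,:,::-1],g["image"][80:360,:,::-1]])[:480])
E
```

```text
time_s: 40.35
tool_pos: [0.4998, -0.3687, 0.2966]
tool_rot: [-0.001, 0.039, 0.999, 0.001]
ft_force: [-0.2, -0.5, -0.6]
gripper_width: 0.006
gripper_force: 0.0
```

View pics/fin.png

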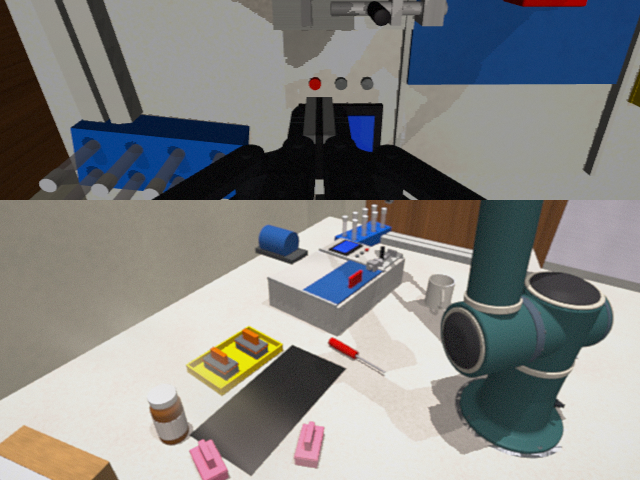

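The knob is across at (378,13) with the rod end through the keeper. The cover is shut, both spent cartridges are in the tray, and the gripper is clear.

```bash
python3 -c "
from workcell import arm
print(arm.hand_in())"
```

```text
the job is handed in; nothing more can be done
None
```

The job is handed in, at about 40 s of the 208 s limit: both spent cartridges lie flat in the tray, all three fresh ones stand in the bay, the cover is shut and the bolt is fully home; no verdict came back from the judging.

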